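# Start and screw home a pressure vessel's filling plug, then pump

## Task

The filling plug of the steel pressure vessel is standing on top of its thread. Turn it backward (anticlockwise) until it drops into the thread start, then screw it forward (clockwise) all the way home, never forcing it forward against the stop while it is still on top of the thread. With the port closed, press the hand-pump plunger on top of the vessel fully down to its stop and let it come back up; leave the other things on the bench where they are.

Things in the scene. Friction and masses are not known exactly. Their poses are not given: they have to be found in the camera images.
- vessel: Steel pressure vessel fixed on the bench, 230 mm across, 155 mm high to the flat top of its conical shoulder. Origin: centre of its underside, z up. A round filling port (collar 82 mm across) leans out on its -x side (which faces the robot's right), 36 degrees from vertical. Hand pump in the centre of the top; pressure gauge on the +x shoulder (top 215 mm up); short outlet stub low at -y.
- port_mouth (a point): Centre of the collar's flat rim (vessel frame -104, 0, 164 mm). z: the port's axis, up and outward; x: up and inward over the vessel; y: level. The rim, 23 to 41 mm from the axis, has two opposite notches, the thread starts, each about 1 rad wide. On it, 1.98 rad clockwise from the middle of each notch, stands a tooth 6 mm high.
- plug_grip (a point): Grip point on the plug's steel T-handle, a bar 80 mm long, 16 mm thick, 28 mm high: on the port's axis at mid-length, 8 mm below the bar's top. z: axis outward; x: along the bar; y: across its 16 mm. 52 mm above the rim plane at the start, 33.5 mm when home. The plug is captive: it only turns and slides on the axis; it weighs about 0.3 kg.
- plug_turn (a joint): Turn of the plug, rad, growing clockwise looking into the port (forward, tightening). 0: pin over the notches' middle; within 0.25 of it the plug drops (by its weight or a push of a few N). Starts at 0.75 to 1.35, on top of the rim, where the tooth stops it at 1.75 (stay below 1.6). In the thread it turns to 1.4: home. The bar (x of plug_grip) is port_mouth's x turned anticlockwise by 0.7 minus this.
- plug_depth (a joint): How far the plug has gone in along the axis, m: 0 standing on the rim, 0.0135 dropped into the thread start, then 0.005 more over 1.4 rad of thread, 0.0185 fully home. About 1.5 mm of play along the axis. Friction: 0.04 N m, 0.2 N.
- pump (a joint): Travel of the hand-pump plunger, m: 0 up, grows downward, stop at 0.025. A spring returns it: 3.4 N at the top, 10.4 N at the stop.
- pump_top (a point): Centre of the top of the pump's black mushroom head, 48 mm across and 18 mm high, on a 12 mm rod in the vessel's centre; 245 mm above the bench when up; z up.
- flask: Conical glass flask, 84 mm across, 122 mm high. Bystander: leave it alone. Origin: centre of its underside.
- beaker: Glass beaker, 72 mm across, 95 mm high. Bystander: leave it alone. Origin: centre of its underside.
- reagent_bottle: Glass bottle with blue cap, 76 mm across, 190 mm high. Bystander: leave it alone. Origin: centre of its underside.
- white_jar: White plastic jar with red lid, 90 mm across, 140 mm high. Bystander: leave it alone. Origin: centre of its underside.
- wrench: Steel wrench lying flat, 180 mm long. Bystander: leave it alone. Origin: centre of its underside.
- vial: Small amber vial, 28 mm across, 60 mm high. Bystander: leave it alone. Origin: centre of its underside.
- timer: White flat bench timer, 60 x 75 x 22 mm. Bystander: leave it alone. Origin: centre of its underside.
- plug_pin (a point): Centre of the plug's cross pin, 7 mm thick, 68 mm long, 48.5 mm below plug_grip on a stem 26 mm across, at right angles to the bar (along y). At the start its two ends rest on top of the rim; they drop through the notches when over them.

How it is judged (in metres and radians):
On the way, in this order (a step that is already met when the one before it is completed fails the run):
1. the plug, turned backward, has dropped into the thread start (value of joint plug_depth above 0.0115 m and value of joint plug_turn below 0.5 rad), for 0.1 s.
2. the plug is screwed forward fully home (value of joint plug_turn above 1.28 rad and value of joint plug_depth above 0.016 m), for 0.2 s.
3. the pump plunger is pressed down to its stop (value of joint pump above 0.0225 m), for 0.1 s.
At the end, for the whole second after the job is handed in: The plug is home in its thread (turn above 1.28 of 1.4 rad, depth above 16 of 18.5 mm) and the pump plunger is back up within 3 mm. The other things have moved less than 30 mm (all of step 2 and value of joint pump below 0.003 m); the robot touches nothing.
It fails at once if the plug is forced forward on top of the thread, against the tooth (value of joint plug_turn above 1.62 rad and value of joint plug_depth below 0.008 m).
It fails at once if the pump is pressed before the port is closed (value of joint pump above 0.012 m and value of joint plug_depth below 0.0145 m).
It fails at once if another thing on the bench is knocked over or pushed away (distance of any of flask, beaker, reagent_bottle, white_jar, wrench, vial, timer from where it was at the start of the episode above 0.03 m).
It also fails if it takes over 61 s, if anything falls off the work surface, if the arm or the gripper's body presses on something with over 40 N, if the wrist force passes 120 N, or if a joint passes its speed limit or range.

## Robot

A 6-joint arm with a two-finger parallel gripper is mounted at the origin on the work surface. World frame = base frame: x ahead of the robot, y to its left, z up, the work surface at z = 0. Lengths are in mm, angles in rad, forces in N, time in s.
With the tool pointing down it reaches from about 400 to 925 mm from the base axis. Payload 12.5 kg.
Tool frame: the origin (TCP) lies on the centre line of the jaws, within the pads' length; the fingertips stand 17 mm ahead of it and the grasp point (between the pads) lies 2 mm behind it (env.tips_ahead is the distance from the TCP to the fingertips, in mm); z points along the fingers, y is the direction in which the jaws open and shut (so a half turn about z gives the same grasp; the last joint's range is limited). The gripper opens to 95 mm and grips with 3 to 60 N. Pads are 20 mm wide; open, the fingers measure 119 mm over their backs; the gripper's body (75 mm by 180 mm) begins 59 mm behind the grasp point.
Start: joints at [1.078, 0.491, 1.559, -0, 1.092, -0.106], TCP at [235.751, 578.849, 231.661] pointing down, gripper open.
Joint ranges: [-3.1, 3.1], [-0.84, 2.19], [0.05, 2.79], [-1.13, 4.28], [0.06, 2.93], [-2.69, 2.69]. Speed limits (rad/s): [2.22, 2.22, 2.79, 3.14, 3.14, 3.14].

## Interface

Orientations are given as a unit quaternion [w, x, y, z].
In Python, from bench import sensors, imaging, job, env gives the robot as it stands. The module is installed in compiled form; this text tells all that it offers.
- The arm moves only by the tool arm_command, never from a script. Its argument "steps" is a list of rows, each a list of 5 numbers: the opening, from 0 (shut) to 1 (fully open), then the shift along the tool's x, y, z in m, then the turn about the tool's z in rad. In form: [[grip, dx, dy, dz, spin], ...]. A call has 1 to 12 rows; each row shifts and turns the commanded pose from where the row before left it, along the tool's axes as they then stand; what a row does not reach is not made up. A row lasts 1/8 s, in which the tool goes at most 62.5 mm and 10.7 degrees, less where a joint would pass 70% of its speed; a pose out of reach is approached as far as the arm can. A call with a gripper value outside its range is refused whole. The fingers move at their own pace and stop on an object; "newtons" is the grip in N (left out, the last holds). Time passes only in rows, so rows that do not move let the fingers close. It gives the time, the measured TCP pose, the force and the opening at its end, in the units of the state.
- sensors.observe(): the state, without advancing time (a new reading comes with each control period).
- imaging.capture(name): name is "side" or "top"; returns the picture (480x640x3 uint8, blue, green, red); there is no depth.
- imaging.calibration(name): a dict with "K" (3x3 intrinsics, pixels), "R" (3x3) and "t" (3): a world point X has camera coordinates R X + t. Camera axes: x right, y down, z forward; pixel columns grow to the right and rows downward; lengths in mm; the calibration is good to about 2 mm. A picture is of the moment at which its call begins. calibration takes no time and is no camera call.
- job.close_job(): hands the job in, once; it reports no verdict.
The state is a dict: "clock": time; "joints": joint angles; "joint_vel": joint speeds; "effort": joint torques, N m; "tool_pos": TCP position; "ee_rot": TCP orientation; "contact_force": force on the tool from outside, world axes, zero at the start; "ft_torque": the same for the moment, N m; "opening": opening from 0.0 (shut) to 1.0 (fully open).
Only numpy, scipy, OpenCV 4.12 (cv2) and the standard library are available. Lean on these libraries where they do the work, as an engineer would, in place of code of your own. Each camera call takes 0.05 s, during which the arm holds its last target. There are 200 camera calls.

## Working session

There is one attempt and no reset: what is moved stays moved. The work goes in short steps, Python scripts to look and compute and a tool call to move; the robot and the scene stay as the last step left them, time stands still between calls to the robot, and variables do not carry over. Pictures are saved under pics/ and viewed, about 8 in all and at most 12, crops included, and the job is handed in when it is done.

Besides the shell and the picture viewer there is one more tool, called after "Emit:" as a command line: name --pt "numbers of a row" for each row, then --argument value for the rest. arm_command: Moves the arm, as the interface text tells. Its arguments: {"type":"object","properties":{"steps":{"type":"array"},"newtons":{"type":"number"}},"required":["steps"]}

```bash
mkdir -p pics; python3 - <<'E'
from bench import sensors, imaging, job, env
import cv2
for n in("side","top"):
    im=imaging.capture(n); cv2.imwrite(f"pics/{n}0.png",im)
    c=imaging.calibration(n); print(n,c["K"],c["R"],c["t"])
print(sensors.observe(), env.tips_ahead)
E
```

```text
side [[579.1974993    0.         315.63726471]
 [  0.         579.1974993  243.80665208]
 [  0.           0.           1.        ]] [[-0.99958756 -0.02026358 -0.02034951]
 [ 0.0042738   0.59574484 -0.80316239]
 [ 0.02839806 -0.8029181  -0.59541252]] [ 519.59179812  157.155086   1462.06413992]
top [[507.22994083   0.         324.53621181]
 [  0.         507.22994083 243.38742755]
 [  0.           0.           1.        ]] [[-0.01254602 -0.99989038  0.00786277]
 [-0.9835494   0.0109231  -0.18030882]
 [ 0.18020317 -0.00999558 -0.98357862]] [  -4.78501267  553.79500121 1259.8159694 ]
{'clock': 0.1, 'joints': array([ 1.07840940e+00,  4.91503468e-01,  1.55940258e+00, -6.90302506e-06,
        1.09169880e+00, -1.05606425e-01]), 'joint_vel': array([ 5.77711602e-04, -2.06707537e-03, -1.34600318e-03,  6.73437962e-05,
       -3.49686914e-04,  1.48580271e-03]), 'effort': array([ 4.20835931e-03, -6.13617325e+01, -2.58606416e+01,  6.93895994e-02,
        4.69960109e-02, -4.90610637e-05]), 'tool_pos': array([235.64238193, 578.65547708, 231.11272877]), 'ee_rot': array([-1.46149656e-04,  1.92185455e-01,  9.81358495e-01, -4.84542095e-04]), 'contact_force': array([-0.27053635, -0.78080493, -0.24719434]), 'ft_torque': array([ 0.01199499,  0.02612882, -0.0559866 ]), 'opening': 1.0004907929328024} 17.0
```

View pics/side0.png

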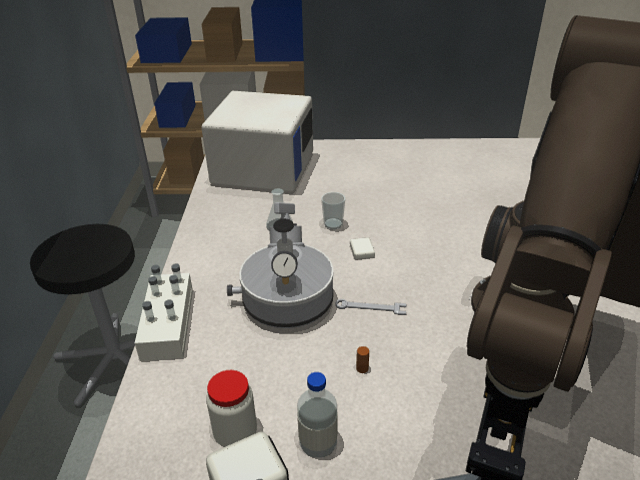

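View pics/top0.png

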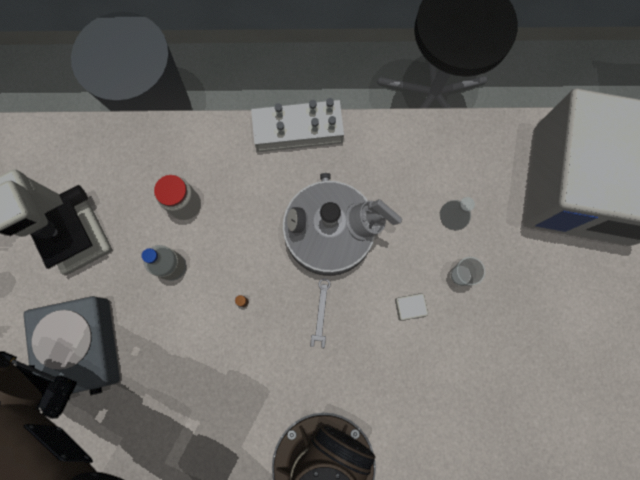

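Vessel at about (330,226) in the top view, with the port to the right (-y world) near (375,212) and the gauge to the left. Next I zoom in on both views.

```bash
python3 - <<'E'
import cv2,numpy as np
t=cv2.imread("pics/top0.png")[160:285,270:420]; s=cv2.imread("pics/side0.png")[180:330,220:345]
a=cv2.resize(t,None,fx=3.6,fy=3.6,interpolation=cv2.INTER_CUBIC)
b=cv2.resize(s,None,fx=3.6,fy=3.6,interpolation=cv2.INTER_CUBIC)[:450,:260+0*1]
b=cv2.resize(s[:95,25:105],None,fx=3.2,fy=3.2*1,interpolation=cv2.INTER_CUBIC)
c=np.zeros((450,800,3),np.uint8);c[:a.shape[0],:a.shape[1]]=a;c[:b.shape[0],542:542+b.shape[1]]=b
cv2.imwrite("pics/crop0.png",cv2.convertScaleAbs(c,alpha=1.5))
E
cat > h.py <<'E'
import numpy as np
from bench import imaging
C={n:imaging.calibration(n) for n in("top","side")}
def ray(n,uv):
    c=C[n];R=np.array(c["R"]);t=np.array(c["t"])
    d=R.T@np.linalg.inv(c["K"])@np.array([*uv,1.]);return -R.T@t,d/np.linalg.norm(d)
def onz(n,uv,z):
    o,d=ray(n,uv);return o+d*(z-o[2])/d[2]
def tri(ut,us):
    o1,d1=ray("top",ut);o2,d2=ray("side",us)
    k=np.linalg.lstsq(np.c_[d1,-d2],o2-o1,rcond=None)[0]
    p,q=o1+k[0]*d1,o2+k[1]*d2;return (p+q)/2,np.linalg.norm(p-q)
def proj(n,X):
    c=C[n];p=np.array(c["K"])@(np.array(c["R"])@X+c["t"]);return p[:2]/p[2]
E
```

```text
(no output)
```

View pics/crop0.png

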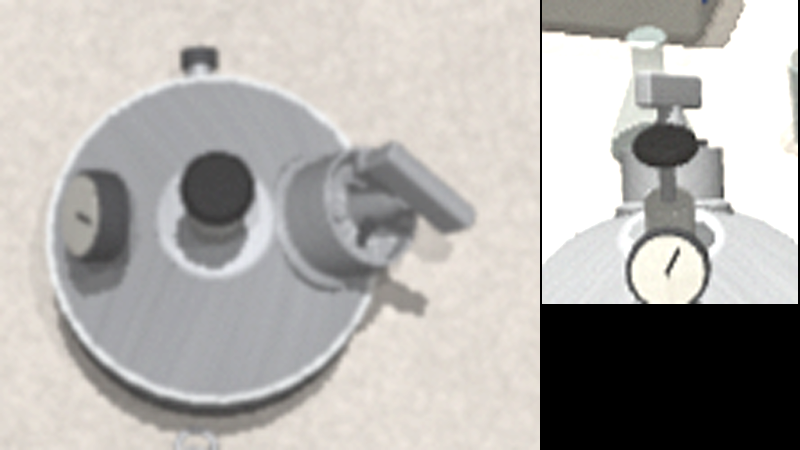

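The bar's top face centre is at top pixel ≈(388,212), and the pump head centre at top ≈(330.3,212.8), side ≈(283.8,225).

```bash
cat >> h.py <<'E'
def cr(x,y): return (x/3.6+270,y/3.6+160)
E
python3 - <<'E'
from h import *
import cv2
im=cv2.imread("pics/top0.png")
m=(im.max(2)<40).astype(np.uint8);m[:,:310]=0;m[:,350:]=0;m[:195]=0;m[225:]=0
n,l,s,c=cv2.connectedComponentsWithStats(m);k=1+s[1:,4].argmax();print("head",s[k],c[k])
pt=onz("top",c[k],243);print("pump",pt, "tri",tri(c[k],(283.8,225.3)))
V=np.array([*pt[:2],0])
bc=onz("top",cr(425,187),212.5);print("barc",bc,bc-V,np.linalg.norm((bc-V)[:2]))
print("bar tri",tri(cr(425,187),((669-542)/3.2+245,(80)/3.2+180)))
d=(V-bc)[:2];yaw=np.arctan2(d[1],d[0]);print("yaw",yaw)
stub=onz("top",cr(199,55),50);print("stub",stub-V); 
def frame(yaw):
    x=np.array([np.cos(yaw),np.sin(yaw),0]);y=np.array([-np.sin(yaw),np.cos(yaw),0]);Z=np.array([0,0,1.])
    az=-np.sin(.6283)*x+np.cos(.6283)*Z; ax=np.cos(.6283)*x+np.sin(.6283)*Z
    return x,y,Z,ax,np.cross(az,ax),az
for yw in(yaw,np.pi/2):
    x,y,Z,ax,ay,az=frame(yw);M=V-104*x+164*Z;T=M+60*az
    P=[]
    for q in[(387,152),(462,222),(400,145),(472,213),(375,160),(450,227)]:
        o,dd=ray("top",cr(*q));P.append(o+dd*(((T-o)@az)/(dd@az)))
    for i in(0,2,4):
        e=P[i+1]-P[i];print(yw,"ang",np.arctan2(e@ay,e@ax),"len",np.linalg.norm(e))
    print("center",[( (sum(P[2:])/4-T)@w).round(1) for w in(ax,ay)])
E
```

```text
head [321 213   1   2   2] [321.  213.5]
pump [585.96555845  -2.37316723 243.        ] tri (array([586.2590533 ,  -2.47123861, 249.43811131]), np.float64(3.6404814453911287))
barc [ 595.46026183 -155.8245684   212.5       ] [   9.49470338 -153.45140117  212.5       ] 153.74485979113393
bar tri (array([ 597.54909295, -156.77332009,  206.06680934]), np.float64(0.9770522820133851))
yaw 1.6325918819301355
stub [151.18977785 -13.23315815  50.        ]
1.6325918819301355 ang 2.5473983783808087 len 73.23394021008856
1.6325918819301355 ang 2.5443386954839564 len 71.14138941752272
1.6325918819301355 ang 2.5688386182640164 len 71.71984725483988
center [np.float64(-20.0), np.float64(-3.0)]
1.5707963267948966 ang 2.6129479512489135 len 74.13598202558131
1.5707963267948966 ang 2.610261464442469 len 72.00722151949277
1.5707963267948966 ang 2.633374709235889 len 72.60205912477463
center [np.float64(-19.3), np.float64(-12.5)]
```

```bash
cat >> h.py <<'E'
def frame(yaw):
    x=np.array([np.cos(yaw),np.sin(yaw),0]);y=np.array([-np.sin(yaw),np.cos(yaw),0]);Z=np.array([0,0,1.])
    az=-np.sin(.6283)*x+np.cos(.6283)*Z; ax=np.cos(.6283)*x+np.sin(.6283)*Z
    return x,y,Z,ax,np.cross(az,ax),az
E
python3 - <<'E'
from h import *
c=cr(217,188)
pt=onz("top",c,245);print("pump",pt, "tri",tri(c,(283.6,225)))
V=np.array([*pt[:2],0])
print("head side pred",proj("side",pt))
rim=[onz("top",cr(*q),155) for q in((47,232),(365,160))]
bc=onz("top",cr(425,187),212.5);print("barc",bc,np.linalg.norm((bc-V)[:2]))
d=(V-bc)[:2];yaw=np.arctan2(d[1],d[0]);print("yaw",yaw)
st=onz("top",cr(199,55),50)-V;print("stub",st,"yaw",np.arctan2(st[1],st[0])+np.pi/2)
for yw in(yaw,yaw-.04):
    x,y,Z,ax,ay,az=frame(yw);M=V-104*x+164*Z;T=M+60*az
    P=[]
    for q in[(387,152),(462,222),(400,145),(472,213),(375,160),(450,227)]:
        o,dd=ray("top",cr(*q));P.append(o+dd*(((T-o)@az)/(dd@az)))
    for i in(0,2,4):
        e=P[i+1]-P[i];print(yw,"ang",np.arctan2(e@ay,e@ax)-np.pi,"len",np.linalg.norm(e))
    print("center",[( (sum(P[2:])/4-T)@w).round(1) for w in(ax,ay)],"T",T,"M",M)
E
```

```text
pump [588.16996345 -22.97539654 245.        ] tri (array([590.41546443, -23.17818119, 236.4314129 ]), np.float64(0.24589496122768079))
head side pred [284.41058583 222.0360565 ]
barc [ 595.46026183 -155.8245684   212.5       ] 133.0490545426638
yaw 1.6256178465569007
stub [148.98537285   7.36907116  50.        ] yaw 1.620217759518451
1.6256178465569007 ang -0.5866650770877166 len 72.24987429769955
1.6256178465569007 ang -0.5896798363227571 len 70.18436643280239
1.6256178465569007 ang -0.5653443284783819 len 70.75616213563299
center [np.float64(8.8), np.float64(1.0)] T [ 595.80092535 -162.0323893   212.54167318] M [ 593.86854608 -126.81915493  164.        ]
1.5856178465569006 ang -0.5441312699593914 len 72.84017202579835
1.5856178465569006 ang -0.546902239566736 len 70.75121611773359
1.5856178465569006 ang -0.5234707512328463 len 71.33361972630004
center [np.float64(8.9), np.float64(-4.3)] T [ 590.23402484 -162.22631563  212.54167318] M [ 589.71134507 -126.96397352  164.        ]
```

Bar angle ≈ -0.58 → turn ≈1.28, and the stub gives yaw 1.62, which agrees. The bar centre is 9 mm off along the port's x, so I take one sharper crop.

```bash
python3 - <<'E'
import cv2,numpy as np
t=cv2.imread("pics/top0.png")[192:242,315:407]; s=cv2.imread("pics/side0.png")[185:265,255:315]
a=cv2.resize(t,None,fx=8,fy=8,interpolation=cv2.INTER_LINEAR)[:, :520*2]
b=cv2.resize(s,None,fx=7,fy=7,interpolation=cv2.INTER_LINEAR)
def g(i,f,u0,v0):
    for u in range(u0-u0%10+10,u0+i.shape[1]//f,10): cv2.line(i,((u-u0)*f,0),((u-u0)*f,5),(0,0,255),1);cv2.putText(i,str(u),((u-u0)*f,16),0,.35,(0,0,255))
    for v in range(v0-v0%10+10,v0+i.shape[0]//f,10): cv2.line(i,(0,(v-v0)*f),(5,(v-v0)*f),(0,0,255),1);cv2.putText(i,str(v),(6,(v-v0)*f),0,.35,(0,0,255))
a=cv2.convertScaleAbs(a,alpha=1.4);b=cv2.convertScaleAbs(b,alpha=1.4)
g(a,8,315,192);g(b,7,255,185)
cv2.imwrite("pics/ta.png",a);cv2.imwrite("pics/sb.png",b)
E
```

```text
(no output)
```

View pics/ta.png

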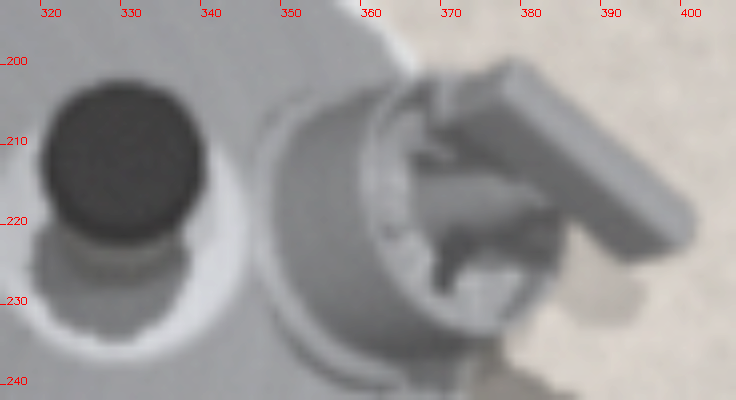

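View pics/sb.png

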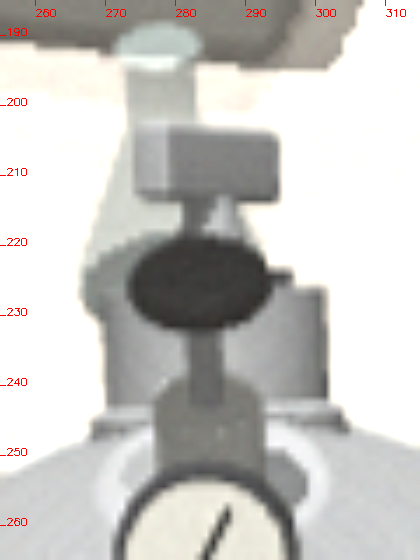

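```bash
python3 - <<'E'
from h import *
pt=onz("top",(330.4,212.5),242);print("pump",pt,tri((330.4,212.5),(283.6,225.5)))
print("body tri",tri((385.6,212.4),(284.4,208.5)))
for yw in(1.58,1.62):
    x,y,Z,ax,ay,az=frame(yw);V=np.array([*pt[:2],0]);M=V-104*x+164*Z
    B=M+46*az;print(yw,"body pred",B,proj("top",B),proj("side",B),"mouth",M,proj("top",M),proj("side",M),"top",proj("top",M+60*az))
    P=[]
    T=M+60*az
    for q in[(525,62),(695,212),(690,235),(660,255)]:
        o,dd=ray("top",(q[0]/8+315,q[1]/8+192));p=o+dd*(((T-o)@az)/(dd@az))-T;print((p@ax).round(1),(p@ay).round(1))
E
```

```text
pump [588.27389167 -23.30578577 242.        ] (array([590.36295771, -23.49298812, 234.74087606]), np.float64(0.57998247964647))
body tri (array([ 598.39780887, -152.11188936,  198.44236921]), np.float64(0.961131655402448))
1.58 body pred [ 589.47990034 -154.33766786  201.21528277] [386.86146535 215.65358018] [288.05760261 207.13905245] mouth [ 589.23106017 -127.30138101  164.        ] [373.49399194 219.53762202] [288.24475698 225.10957067] top [391.09603191 214.42318808]
30.7 -30.2
-34.1 5.4
-31.6 12.5
-19.0 19.9
1.62 body pred [ 594.71881339 -154.18462885  201.21528277] [386.71649864 213.44394867] [286.01154108 207.18404711] mouth [ 593.38900915 -127.17991909  164.        ] [373.39066496 217.83396026] [286.62134382 225.14502186] top [390.93684421 212.0536142 ]
29.1 -25.8
-33.6 12.1
-30.7 19.2
-17.7 26.3
```

Both views agree on the geometry to a few mm: vessel centre ≈(589,-23), yaw ≈1.63, bar ≈-0.55 rad. The tool can't tilt, so I'll use half-open jaws as a loose fork on the bar's outer end and push it round. I start by rising and aligning the jaws.

Emit:
arm_command --pt "1 0 0 -0.05 0.186" --pt "1 0 0 -0.05 0.186" --pt "1 0 0 0 0.186" --pt "1 0 0 0 0.186" --pt "1 0 0 0 0.186" --pt "1 0 0 0 0.186" --pt "1 -0.046 0.018 0 0" --pt "1 -0.046 0.018 0 0" --pt "1 -0.046 0.018 0 0" --pt "1 -0.046 0.018 0 0" --pt "1 -0.046 0.018 0 0" --pt "1 -0.046 0.018 0 0"

```text
clock: 1.6
tool_pos: [362.6, 309.3, 331.5]
ee_rot: [-0.0, 0.683, 0.731, -0.0]
contact_force: [0.3, 0.6, 0.5]
opening: 0.996
```

Emit:
arm_command --pt "0.7 -0.046 0.018 0 0" --pt "0.6 -0.046 0.018 0 0" --pt "0.5 -0.046 0.018 0 0" --pt "0.5 -0.046 0.018 0 0" --pt "0.5 -0.046 0.018 0 0" --pt "0.5 -0.046 0.018 0 0" --pt "0.5 -0.046 0.018 0 0" --pt "0.5 -0.046 0.018 0 0" --pt "0.5 -0.046 0.018 0 0" --pt "0.5 -0.046 0.018 0 0" --pt "0.5 -0.046 0.018 0 0" --pt "0.5 0 0 0 0"

```text
clock: 3.1
tool_pos: [594.7, -183.3, 330.2]
ee_rot: [-0.001, 0.684, 0.73, -0.0]
contact_force: [-0.9, -0.2, 0.6]
opening: 0.498
```

```bash
cat >> h.py <<'E'
V=np.array([589.3,-23.3,0]);YAW=1.63
X_,Y_,Z_,AX,AY,AZ=frame(YAW);M=V-104*X_+164*Z_
def way(turn,depth,r=28):
    a=.7-turn;P=M+(52-depth)*AZ-r*(np.cos(a)*AX+np.sin(a)*AY)
    return P,YAW+np.arctan2(np.sin(a),.809*np.cos(a))
def rows(wps,pos,head):
    for P,h in wps:
        d=P-pos; x=np.array([np.cos(head),np.sin(head)]);y=np.array([np.sin(head),-np.cos(head)])
        print("d[mm]",(d[:2]@x).round(1),(d[:2]@y).round(1),(-d[2]).round(1),"spin",round(head-h,3),"->",P.round(1));pos,head=P,h
def head(q): 
    return np.arctan2(2*q[1]*q[2],q[1]**2-q[2]**2)
E
python3 - <<'E'
from h import *
from bench import sensors
s=sensors.observe();hd=head(s["ee_rot"]);print(hd,s["tool_pos"])
up=way(1.25,0); rows([(up[0]+[0,0,70],up[1]),up],s["tool_pos"],hd)
print("backward");rows([way(t,0) for t in np.arange(1.25,-.2,-.1)],*way(1.25,0))
E
```

```text
1.6358757956471865 [ 594.71543946 -183.27707101  330.16829153]
d[mm] 6.2 -10.5 68.1 spin 0.654 -> [ 583.8 -177.8  262. ]
d[mm] 0.0 0.0 70.0 spin 0.0 -> [ 583.8 -177.8  192. ]
backward
d[mm] 0.0 0.0 -0.0 spin 0.0 -> [ 583.8 -177.8  192. ]
d[mm] 0.6 2.6 0.8 spin -0.11 -> [ 586.3 -178.7  191.3]
d[mm] 0.6 2.7 0.6 spin -0.114 -> [ 588.9 -179.4  190.6]
d[mm] 0.5 2.7 0.5 spin -0.118 -> [ 591.6 -179.9  190.1]
d[mm] 0.4 2.8 0.3 spin -0.121 -> [ 594.4 -180.2  189.8]
d[mm] 0.3 2.8 0.2 spin -0.123 -> [ 597.2 -180.3  189.6]
d[mm] 0.2 2.8 -0.0 spin -0.124 -> [ 600.  -180.1  189.6]
d[mm] 0.1 2.8 -0.2 spin -0.123 -> [ 602.8 -179.7  189.8]
d[mm] -0.1 2.8 -0.3 spin -0.121 -> [ 605.5 -179.1  190.1]
d[mm] -0.2 2.8 -0.5 spin -0.118 -> [ 608.1 -178.3  190.6]
d[mm] -0.3 2.7 -0.6 spin -0.114 -> [ 610.6 -177.3  191.3]
d[mm] -0.3 2.7 -0.8 spin -0.11 -> [ 613. -176.  192.]
d[mm] -0.4 2.6 -0.9 spin -0.106 -> [ 615.2 -174.6  193. ]
d[mm] -0.4 2.6 -1.1 spin -0.101 -> [ 617.3 -173.   194. ]
d[mm] -0.4 2.5 -1.2 spin -0.097 -> [ 619.1 -171.3  195.2]
```

Emit:
arm_command --pt "0.6 0.006 -0.01 0 0" --pt "0.6 0 0 0.03 0.165" --pt "0.6 0 0 0.038 0.165" --pt "0.6 0 0 0 0.165" --pt "0.6 0 0 0 0.16" --pt "0.6 0 0 0 0"

```text
clock: 3.85
tool_pos: [583.1, -173.9, 264.1]
ee_rot: [0.0, 0.881, 0.473, 0.0]
contact_force: [-0.5, -0.8, -0.5]
opening: 0.601
```

```bash
cat > look.py <<'E'
import sys,cv2,numpy as np
from bench import sensors,imaging
from h import *
s=sensors.observe();print(s["clock"],s["tool_pos"].round(1),"head",head(s["ee_rot"]).round(3),"F",s["contact_force"].round(1),s["opening"])
def crop(n,u,v,w,h,f):
    i=imaging.capture(n)[v:v+h,u:u+w];i=cv2.convertScaleAbs(cv2.resize(i,None,fx=f,fy=f,interpolation=cv2.INTER_LINEAR),alpha=1.5)
    for k in range(0,w,10): cv2.putText(i,str(u+k),(k*f,10),0,.3,(0,0,255))
    for k in range(10,h,10): cv2.putText(i,str(v+k),(0,k*f),0,.3,(0,0,255))
    return i
a=crop("top",340,175,80,90,5);b=crop("side",245,165,79,90,5)
cv2.imwrite(sys.argv[1],np.hstack([a,b]))
E
python3 look.py pics/l1.png
```

```text
3.85 [ 583.1 -173.9  264.1] head 0.986 F [-0.5 -0.8 -0.5] 0.6012239040532329
```

View pics/l1.png

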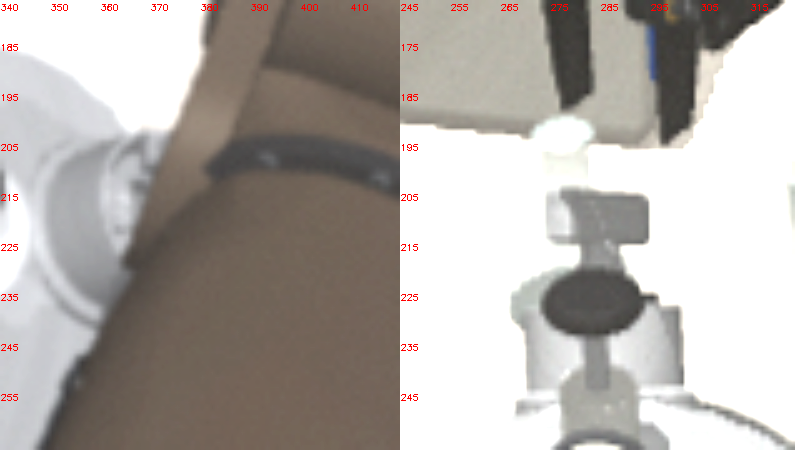

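The top view is hidden by the arm. In the side view the fingertips are at (279,187) and (299,194), straddling the bar end near u≈290. I descend with a small correction.

Emit:
arm_command --pt "0.6 -0.003 0.002 0.02 0" --pt "0.6 0 0 0.02 0" --pt "0.6 0 0 0.01 0" --pt "0.6 0 0 0.01 0" --pt "0.6 0 0 0.01 0" --pt "0.6 0 0 0 0"

```text
clock: 4.7
tool_pos: [583.6, -178.7, 193.0]
ee_rot: [-0.0, 0.881, 0.472, -0.0]
contact_force: [-0.4, 0.1, 0.0]
opening: 0.599
```

```bash
python3 look.py pics/l2.png
```

```text
4.7 [ 583.6 -178.7  193. ] head 0.984 F [-0.4  0.1  0. ] 0.5991160334180565
```

View pics/l2.png

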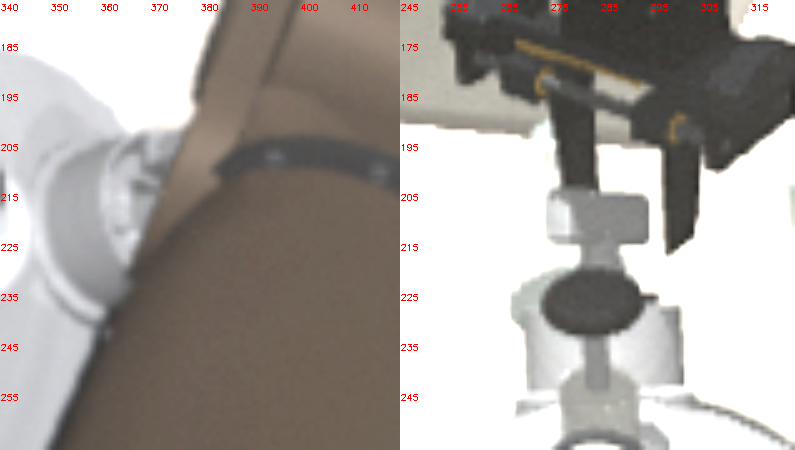

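Fingers straddle the bar end with no contact; the right (-X) finger will push. I narrow the fork and turn backward along the arc.

Emit:
arm_command --pt "0.36 0 0 0 0" --pt "0.36 0 0 0 0" --pt "0.36 0.0006 0.0026 0.0008 -0.11" --pt "0.36 0.0006 0.0027 0.0006 -0.114" --pt "0.36 0.0005 0.0027 0.0005 -0.118" --pt "0.36 0.0004 0.0028 0.0003 -0.121" --pt "0.36 0.0003 0.0028 0.0002 -0.123" --pt "0.36 0.0002 0.0028 0 -0.124"

```text
clock: 5.8
tool_pos: [599.8, -180.9, 191.0]
ee_rot: [-0.001, 0.661, 0.751, -0.0]
contact_force: [-2.4, -0.2, -1.5]
opening: 0.358
```

Emit:
arm_command --pt "0.36 0.0001 0.0028 -0.0002 -0.123" --pt "0.36 -0.0001 0.0028 -0.0003 -0.121" --pt "0.36 -0.0002 0.0028 -0.0005 -0.118" --pt "0.36 -0.0003 0.0027 -0.0006 -0.114" --pt "0.36 0 0 0 0"

```text
clock: 6.42
tool_pos: [610.7, -178.3, 192.7]
ee_rot: [-0.0, 0.467, 0.884, -0.0]
contact_force: [-1.4, -0.0, -0.6]
opening: 0.357
```

```bash
python3 look.py pics/l3.png
```

```text
6.425 [ 610.7 -178.3  192.7] head 2.169 F [-1.4 -0.  -0.6] 0.3572251442485534
```

View pics/l3.png

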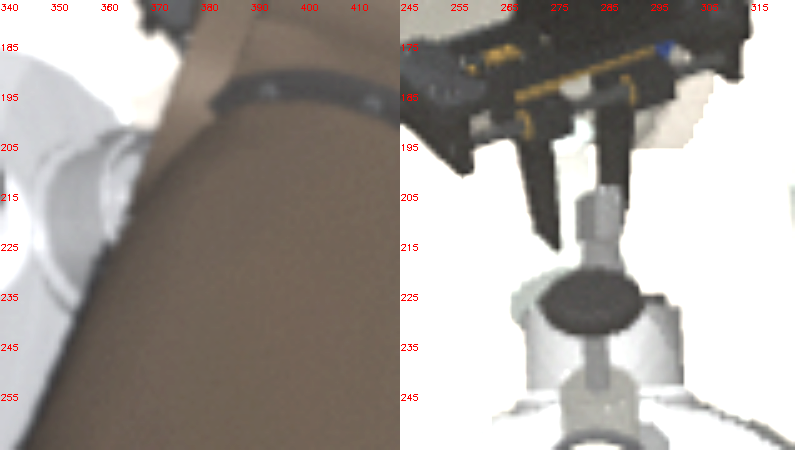

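The bar is turning with the pushing finger, now near end-on (turn ≈0.55), lagging the fork. I continue.

```bash
python3 - <<'E'
from h import *
rows([way(t,0) for t in np.arange(.15,-.6,-.1)],*way(.25,0))
E
```

```text
d[mm] -0.3 2.7 -0.8 spin -0.11 -> [ 613. -176.  192.]
d[mm] -0.4 2.6 -0.9 spin -0.106 -> [ 615.2 -174.6  193. ]
d[mm] -0.4 2.6 -1.1 spin -0.101 -> [ 617.3 -173.   194. ]
d[mm] -0.4 2.5 -1.2 spin -0.097 -> [ 619.1 -171.3  195.2]
d[mm] -0.4 2.5 -1.3 spin -0.093 -> [ 620.8 -169.4  196.5]
d[mm] -0.4 2.4 -1.4 spin -0.09 -> [ 622.2 -167.4  197.9]
d[mm] -0.3 2.4 -1.5 spin -0.087 -> [ 623.3 -165.4  199.3]
d[mm] -0.2 2.3 -1.5 spin -0.085 -> [ 624.2 -163.2  200.9]
```

Emit:
arm_command --pt "0.36 -0.0003 0.0027 -0.0008 -0.11" --pt "0.36 -0.0004 0.0026 -0.0009 -0.106" --pt "0.36 -0.0004 0.0026 -0.0011 -0.101" --pt "0.36 -0.0004 0.0025 -0.0012 -0.097" --pt "0.36 0 0 0 0"

```text
clock: 7.15
tool_pos: [619.5, -172.2, 197.0]
ee_rot: [0.0, 0.276, 0.961, 0.0]
contact_force: [0.3, 0.1, -0.3]
opening: 0.357
```

```bash
python3 look.py pics/l4.png
```

```text
7.15 [ 619.5 -172.2  197. ] head 2.582 F [ 0.3  0.1 -0.3] 0.35712715910838594
```

View pics/l4.png

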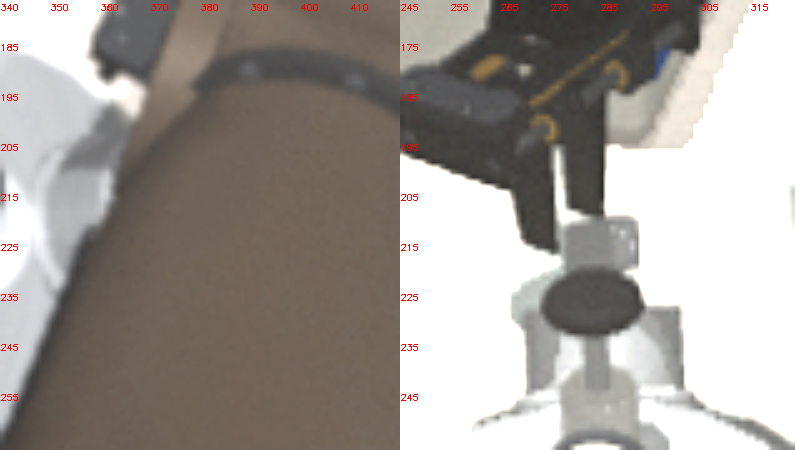

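The plug has dropped: the bar top in the side view went from row 202 to 209, and the contact force is zero. Now I lower the fork to follow and plan the forward arc.

```bash
python3 - <<'E'
from h import *
from bench import sensors
s=sensors.observe()
W=[way(t,13.5+5*np.clip((t-.3)/1.4,0,1)) for t in np.arange(-.15,1.96,.15)]
rows(W,s["tool_pos"],head(s["ee_rot"]))
E
```

```text
d[mm] 5.3 7.2 12.6 spin -0.002 -> [ 618.7 -163.4  184.3]
d[mm] 1.1 -3.7 1.7 spin 0.147 -> [ 615.8 -165.9  182.6]
d[mm] 1.1 -3.8 1.4 spin 0.157 -> [ 612.5 -168.1  181.1]
d[mm] 1.0 -3.9 1.1 spin 0.167 -> [ 608.9 -169.9  180. ]
d[mm] 1.2 -3.9 1.2 spin 0.176 -> [ 605.  -170.9  178.8]
d[mm] 1.0 -4.0 0.9 spin 0.182 -> [ 600.9 -171.4  177.9]
d[mm] 0.7 -4.1 0.5 spin 0.185 -> [ 596.7 -171.4  177.4]
d[mm] 0.5 -4.2 0.1 spin 0.184 -> [ 592.5 -170.9  177.3]
d[mm] 0.2 -4.2 -0.2 spin 0.178 -> [ 588.4 -169.9  177.5]
d[mm] -0.0 -4.2 -0.6 spin 0.17 -> [ 584.5 -168.5  178.1]
d[mm] -0.2 -4.1 -0.9 spin 0.16 -> [ 580.8 -166.5  179. ]
d[mm] -0.3 -4.0 -1.2 spin 0.151 -> [ 577.5 -164.1  180.2]
d[mm] -0.3 -4.0 -1.5 spin 0.141 -> [ 574.7 -161.4  181.7]
d[mm] -0.4 -3.7 -2.0 spin 0.134 -> [ 572.3 -158.5  183.6]
d[mm] -0.3 -3.5 -2.3 spin 0.128 -> [ 570.5 -155.5  185.9]
```

Emit:
arm_command --pt "0.36 0.0025 0.0035 0.006 0" --pt "0.36 0.0025 0.0035 0.006 0" --pt "0.36 0.0011 -0.0037 0.0017 0.147" --pt "0.36 0.0011 -0.0038 0.0014 0.157" --pt "0.36 0.001 -0.0039 0.0011 0.167" --pt "0.36 0.0012 -0.0039 0.0012 0.176" --pt "0.36 0.001 -0.004 0.0009 0.182" --pt "0.36 0.0007 -0.0041 0.0005 0.185" --pt "0.36 0 0 0 0"

```text
clock: 8.38
tool_pos: [596.6, -171.5, 177.6]
ee_rot: [-0.0, 0.707, 0.707, -0.0]
contact_force: [0.1, 0.3, -0.5]
opening: 0.359
```

Emit:
arm_command --pt "0.36 0.0005 -0.0042 0.0001 0.184" --pt "0.36 0.0002 -0.0042 -0.0002 0.178" --pt "0.36 0 -0.0042 -0.0006 0.17" --pt "0.36 -0.0002 -0.0041 -0.0009 0.16" --pt "0.36 -0.0003 -0.004 -0.0012 0.151" --pt "0.36 0 0 0 0"

```text
clock: 9.12
tool_pos: [577.7, -164.4, 180.7]
ee_rot: [-0.0, 0.934, 0.358, -0.0]
contact_force: [0.3, -0.5, -1.2]
opening: 0.358
```

```bash
python3 look.py pics/l5.png
```

```text
9.125 [ 577.7 -164.4  180.7] head 0.731 F [ 0.3 -0.5 -1.2] 0.3582853197471335
```

View pics/l5.png

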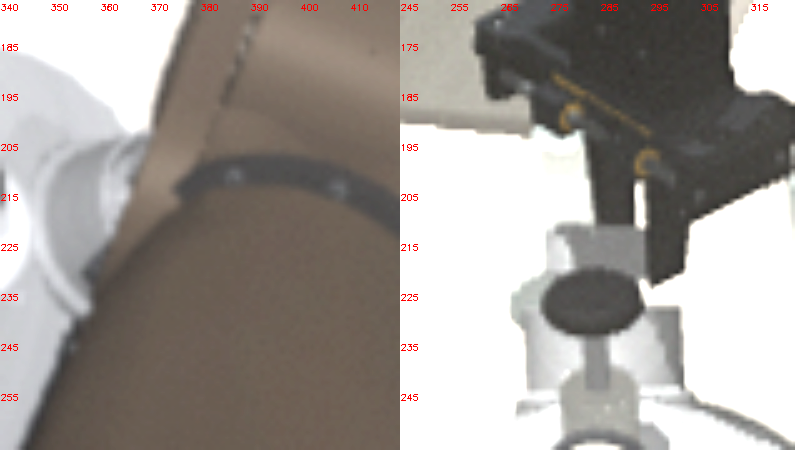

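The bar now shows almost the same aspect as at the start (turn ≈1.2), and lower. I push on until the force shows the stop.

Emit:
arm_command --pt "0.36 -0.0003 -0.004 -0.0015 0.141" --pt "0.36 -0.0002 -0.0019 -0.001 0.067" --pt "0.36 0 0 0 0"

```text
clock: 9.6
tool_pos: [573.8, -160.5, 183.2]
ee_rot: [0.0, 0.966, 0.258, 0.0]
contact_force: [0.7, -1.9, -2.3]
opening: 0.361
```

Emit:
arm_command --pt "0.36 -0.0002 -0.0018 -0.001 0.067" --pt "0.36 0 0 0 0"

```text
clock: 9.85
tool_pos: [573.4, -159.5, 184.3]
ee_rot: [0.001, 0.974, 0.226, 0.001]
contact_force: [4.4, -5.2, -3.7]
opening: 0.358
```

Emit:
arm_command --pt "0.36 -0.0002 -0.0018 -0.0012 0.064" --pt "0.36 0 0 0 0"

```text
clock: 10.1
tool_pos: [573.1, -158.7, 185.5]
ee_rot: [0.002, 0.981, 0.194, 0.002]
contact_force: [8.2, -8.6, -6.6]
opening: 0.359
```

Force climbs steeply while the tool no longer follows: the stop is reached. I back off, open, rise clear of the camera's line and check.

Emit:
arm_command --pt "0.4 0 0.004 0 0" --pt "0.55 0 0.002 0 0" --pt "0.6 0 0 0 0" --pt "0.6 0 0 -0.03 0" --pt "0.6 0 0 -0.05 0" --pt "0.6 0 0 -0.06 0" --pt "0.6 -0.06 0.0 0 0" --pt "0.6 -0.06 0 0 0" --pt "0.6 -0.06 0 0 0" --pt "0.6 0 0 0 0"

```text
clock: 11.35
tool_pos: [404.6, -231.6, 326.1]
ee_rot: [0.0, 0.981, 0.191, 0.0]
contact_force: [1.3, -0.2, 1.1]
opening: 0.603
```

```bash
python3 look.py pics/l6.png
```

```text
11.35 [ 404.6 -231.6  326.1] head 0.385 F [ 1.3 -0.2  1.1] 0.60309222169491
```

View pics/l6.png

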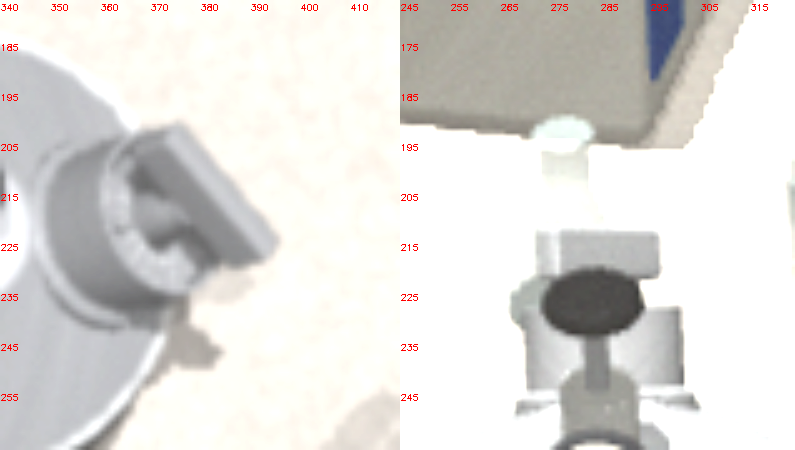

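```bash
python3 - <<'E'
from h import *
T=M+41.5*AZ
P=[]
for q in[(183,123),(277,243),(165,127),(257,258)]:
    o,d=ray("top",(340+q[0]/5,175+q[1]/5));p=o+d*(((T-o)@AZ)/(d@AZ))-T;P.append((p@AX,p@AY));print(np.round(P[-1],1))
for i in(0,2):
    e=np.subtract(P[i],P[i+1]);print("turn",.7-np.arctan2(e[1],e[0]),np.hypot(*e))
for t in(1.25,1.3,1.4):  # side-view silhouette of bar box
    a=.7-t;xb=np.cos(a)*AX+np.sin(a)*AY;yb=np.cross(AZ,xb)
    for dep in(17,18.5):
        q=np.array([proj("side",M+(52-dep+h)*AZ+i*xb+j*yb) for h in(8,-20) for i in(-40,40) for j in(-8,8)]);print(t,dep,"side u",q[:,0].min().round(1),q[:,0].max().round(1),np.ptp(q[:,0]).round(1),"v",q[:,1].min().round(1),q[:,1].max().round(1))
s=__import__("bench").sensors.observe();rows([(np.array([V[0],V[1],330]),head(s["ee_rot"]))],s["tool_pos"],head(s["ee_rot"]))
E
```

```text
[ 23.6 -29.4]
[-29.4  23.2]
[ 35.1 -26.4]
[-15.3  31.4]
turn 1.4819497415955176 74.69520179828211
turn 1.5527646505084622 76.6770097725894
1.25 17 side u 273.7 296.6 22.9 v 207.8 219.6
1.25 18.5 side u 273.7 296.6 22.9 v 208.4 220.2
1.3 17 side u 273.1 297.1 24.0 v 207.8 219.6
1.3 18.5 side u 273.2 297.1 24.0 v 208.4 220.1
1.4 17 side u 272.1 298.1 26.0 v 207.9 219.5
1.4 18.5 side u 272.2 298.2 26.0 v 208.5 220.1
d[mm] 247.1 -123.6 -4.1 spin 0.0 -> [589.3 -23.3 330. ]
```

The bar reads turn ≈1.4–1.5 in the top view. In the side view it is 24.6 px wide, against 26 expected at home and 21 at the start: home. Now the pump.

Emit:
arm_command --pt "0 0.041 -0.0206 0 0" --pt "0 0.041 -0.0206 0 0" --pt "0 0.041 -0.0206 0 0" --pt "0 0.041 -0.0206 0 0" --pt "0 0.041 -0.0206 0 0" --pt "0 0.041 -0.0206 0 0" --pt "0 0 0 0.03 0" --pt "0 0 0 0.02 0" --pt "0 0 0 0 0"

```text
clock: 12.58
tool_pos: [588.4, -22.2, 273.9]
ee_rot: [-0.001, 0.981, 0.194, -0.001]
contact_force: [-0.8, -0.1, 0.3]
opening: 0.006
```

Emit:
arm_command --pt "0 0 0 0.01 0" --pt "0 0 0 0.01 0" --pt "0 0 0 0.006 0" --pt "0 0 0 0.006 0" --pt "0 0 0 0.004 0" --pt "0 0 0 0 0"

```text
clock: 13.32
tool_pos: [588.8, -23.2, 240.3]
ee_rot: [0.0, 0.981, 0.193, 0.001]
contact_force: [0.1, 3.1, 8.6]
opening: 0.004
```

Emit:
arm_command --pt "0 0 0 0.002 0" --pt "0 0 0 0.002 0" --pt "0 0 0 0 0"

```text
clock: 13.7
tool_pos: [588.8, -23.2, 237.2]
ee_rot: [0.0, 0.981, 0.193, 0.002]
contact_force: [-1.2, 4.0, 14.6]
opening: 0.003
```

Emit:
arm_command --pt "0 0 0 0.001 0" --pt "0 0 0 0 0"

```text
clock: 13.95
tool_pos: [588.9, -23.2, 237.2]
ee_rot: [0.0, 0.981, 0.193, 0.002]
contact_force: [-2.9, 3.9, 22.5]
opening: 0.004
```

At the stop: the force is 22 N, above the 10.4 N spring, and z holds at 237.2, which is 25 mm down. I release and retreat.

Emit:
arm_command --pt "0 0 0 0 0" --pt "0 0 0 -0.01 0" --pt "0 0 0 -0.02 0" --pt "0 0 0 -0.03 0" --pt "0 0 0 -0.05 0" --pt "0 -0.05 0.02 0 0" --pt "0 -0.05 0.02 0 0" --pt "0 -0.05 0.02 0 0" --pt "0 -0.05 0.02 0 0" --pt "0 0 0 0 0" --pt "0 0 0 0 0"

```text
clock: 15.32
tool_pos: [433.5, -173.2, 344.6]
ee_rot: [0.0, 0.981, 0.192, 0.0]
contact_force: [-0.1, -0.7, 0.1]
opening: 0.008
```

```bash
python3 - <<'E'
from bench import imaging,sensors
import cv2,numpy as np
s=sensors.observe();print(s["clock"],s["tool_pos"],s["contact_force"])
a=imaging.capture("top");b=imaging.capture("side")
cv2.imwrite("pics/end.png",np.hstack([cv2.resize(a[130:370,120:500],None,fx=1.2,fy=1.2),cv2.resize(b[170:458,190:420],None,fx=1,fy=1)]))
for n,i in(("top",a),("side",b)):
    print(n,cv2.absdiff(i,cv2.imread(f"pics/{n}0.png"))[{"top":slice(195,235),"side":slice(217,240)}[n],{"top":slice(315,345),"side":slice(270,297)}[n]].mean())
E
```

```text
15.325 [ 433.45771874 -173.1865969   344.59490099] [-0.12444682 -0.69775469  0.08403214]
top 15.190833333333334
side 17.994095544820183
```

View pics/end.png

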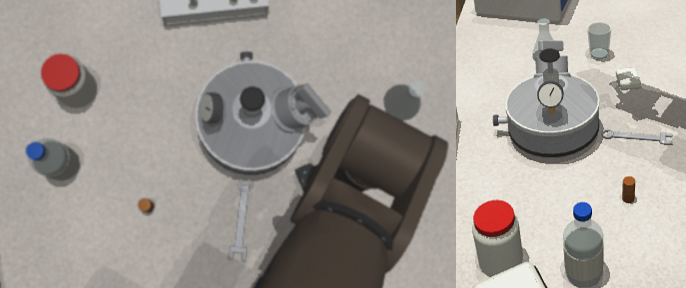

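The pump head is back at its start pixels (top ≈(330,212), side ≈(283,226)), the plug is home, and the bystanders look unmoved. Handing in.

```bash
python3 -c "
from bench import job
print(job.close_job())"
```

```text
the job is handed in; nothing more can be done
None
```

I turned the plug back until it dropped into the thread start, screwed it forward to its stop, pressed the pump fully down and released it. I then handed the job in at about 15.5 s of the 61 s. No verdict was reported.

The tool could not tilt to the port's axis, so I used the half-open jaws as a loose fork on the bar's outer end and pushed it round.

**What the checks showed**
- **Drop:** the bar's top went from row 202 to about row 209 in the side view, and the contact force fell to about zero.
- **Home:** the force climbed to about 14 N against the stop while the tool no longer followed. Afterwards the bar read about 1.48 to 1.55 rad in the top view, against 1.4 expected. My edge readings are probably about 0.1 rad off. It looked 24.6 px wide in the side view, against 26 predicted at home; my starting reading was low by a similar amount. I did not measure the plug's depth directly.
- **Pump:** the plunger was about 25 mm down with 22 N at the stop. After release the head was back at its starting position in both views, to within about 1 px by eye.
- **Bystanders:** those visible in the last picture stood where they were at the start, judged by eye. The arm hid part of the top view.
- **Disagreed:** comparing the pump area before and after gave a mean difference of 15 (top) and 18 (side) grey levels. I put this down to the arm's shadow and did not follow it up.

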